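Slide a coaster out over the edge of a display riser

TASK

With the fingertips, push the square coaster forward along the top of the low wooden riser until 3 cm of it sticks out over the riser's front edge (the long edge away from the plinth), square to that edge, so that a customer can get a thumb under it. It must stay flat on the riser all the way: do not lift it, tip it or pick it up, and leave everything else where it stands. Finish with the robot's hand clear.

Things in the scene. Friction and masses are not known exactly. Their poses are not given: they have to be found in the camera images.
- square_coaster: the loose square coaster, a white marble plate with a cork underside, 80 x 80 mm and 10 mm thick, 100 to 210 g, lying on the riser on one side of its middle (left or right varies), up to 0.3 rad askew. Origin at the centre of its underside, z up; its own -x side is the side that faces the riser's front edge (the leading side)
- coaster_front (a point): point on the square coaster: the middle of its leading (-x) side, at the underside, 40 mm from the coaster's origin
- riser: fixed low display riser of pale wood standing on the table, left of the middle: a flat board 180 mm deep (its x), 320 mm wide (its y) and 14 mm thick on two side panels; its top is 45 mm above the table. Origin under its centre at table height; its -x side is the front, the long side turned away from the dark plinth with the sign, toward the open edge of the table at the robot's left. Top is smooth and flat, with no rim
- riser_edge (a point): middle of the riser's straight front edge, at the height of its top: 90 mm from the riser's origin along the riser's -x; the edge runs along the riser's y
- round_coaster: loose round coaster of the same marble and cork, 80 mm across, 10 mm thick, on the other half of the riser, its centre 150 to 180 mm from the square one's along the riser's width; leave it alone. Origin at the centre of its underside
- tester_candle: open tester candle in a glass, 67 mm across, 74 mm tall, standing loose on the round coaster; leave it. Origin at the centre of its foot
- lidded_jar: loose lidded candle jar, 69 mm across, 82 mm tall, on the table in front of the plinth; leave it. Origin at the centre of its foot
- card_tray: loose clear card tray, 65 x 92 x 19 mm, on the table to the right; leave it. Origin at the centre of its underside
- wax_tin: loose flat tin, 61 x 88 x 22 mm, on the table to the right; leave it. Origin at the centre of its underside
- card_box_2: loose clear card tray, 65 x 92 x 19 mm, at the far right; leave it. Origin at the centre of its underside

How it is judged:
At the end, for the whole second after the job is handed in: The square coaster lies still and flat on the riser, the middle of its leading side 30 mm (within 8 mm) past the front edge, its side parallel to the edge within 8 degrees (0.14 rad), and no other thing has moved more than 15 mm (x of coaster_front in the frame of riser between -0.128 and -0.112 m and angle between the x axis of square_coaster and the x axis of riser, either way round below 0.14 rad and angle between square_coaster's own z axis and vertical below 0.04 rad and z of square_coaster in the frame of riser between 0.042 and 0.048 m and linear speed of square_coaster below 0.01 m/s and angular speed of square_coaster below 0.1 rad/s and not (distance of any of round_coaster, tester_candle, lidded_jar, card_tray, wax_tin, card_box_2 from where it was at the start of the episode above 0.015 m)); the robot touches nothing.
It fails at once if the square coaster is lifted more than 8 mm off the riser (z of square_coaster in the frame of riser above 0.053 m).
It fails at once if the square coaster is tipped by more than 0.2 rad or falls off the riser (angle between square_coaster's own z axis and vertical above 0.2 rad or z of square_coaster in the frame of riser below 0.03 m).
It fails at once if another thing is moved by more than 15 mm (distance of any of round_coaster, tester_candle, lidded_jar, card_tray, wax_tin, card_box_2 from where it was at the start of the episode above 0.015 m).
It also fails if it takes over 38 s, if anything falls off the work surface, if the arm or the gripper's body presses on something with over 40 N, if the wrist force passes 120 N, or if a joint passes its speed limit or range.

ROBOT

A 7-joint arm with a two-finger parallel gripper is mounted at the origin on a cart in front of the work surface, level with it; the furniture and walls round the work are solid. World frame = base frame: x ahead of the robot, y to its left, z up, the work surface at z = 0. Lengths are in m, angles in rad, forces in N, time in s.
With the tool pointing down it reaches from about 0.4 to 0.925 m from the base axis. Payload 5.6 kg.
Tool frame: the origin (TCP) lies on the centre line of the jaws, within the pads' length; the fingertips stand ctrl.nose_length ahead of it and the grasp point (between the pads) lies 8 mm behind it (ctrl.nose_length is the distance from the TCP to the fingertips, in m); z points along the fingers, y is the line along which they close (so a half turn about z gives the same grasp; the last joint's range is limited). The gripper opens to 85 mm and grips with 20 to 120 N. Pads are 22 mm wide; open, the fingers measure 114 mm over their backs; the gripper's body (76 mm by 85 mm) begins 54 mm behind the grasp point. The pads swing forward as they close: fully open they stand 13 mm farther back than shut.
Start: joints at [-1.359, 0.468, -0.012, 1.603, 0.006, 1.071, -0.056], TCP at [0.164, 0.629, 0.242] pointing down, gripper open.
Joint ranges: [-2.53, 2.53], [-0.31, 2.02], [-1.57, 1.55], [0.28, 2.44], [-1.29, 4.43], [0.15, 1.84], [-2.92, 2.92]. Speed limits (rad/s): [2.57, 2.57, 3.14, 3.14, 3.14, 3.14, 3.14].

INTERFACE

Orientations are given as a unit quaternion [w, x, y, z].
In Python, from plant import ctrl gives the robot as it stands. The module is installed in compiled form; this text tells all that it offers.
- The arm moves only by the tool step_arm, never from a script. Its argument "commands" is a list that holds one entry, the list of rows, each a list of 6 numbers: the shift along the tool's x, y, z scaled (see below), then the turn, a rotation vector about the tool's x, y, z scaled (see below). In form: [[[dx, dy, dz, ax, ay, az], ...]]. A call has 1 to 12 rows; each row is the pose to reach, as a shift and turn from the pose commanded when the call began, along the tool's axes at that moment, turning the shorter way round; what a row does not reach only later rows make up. The controller multiplies each number of a shift by 0.1 m and each number of a turn by 180 degrees. A row lasts 1/10 s, in which the tool goes at most 50 mm and 8.59 degrees, less where a joint would pass 70% of its speed; a pose out of reach is approached as far as the arm can. A call with a number of a shift or a turn outside -1 to 1 is refused whole. A call with a gripper value outside its range is refused whole. "jaw" is the opening, from -1 (shut) to 1 (fully open), so that 0 is half open, set as the call begins (left out, the last holds). The fingers move at their own pace and stop on an object; "squeeze" is the grip in N (left out, the last holds). Time passes only in rows, so rows that repeat a pose let the fingers close. It gives the time, the measured TCP pose, the force, the opening and the grip force at its end, in the units of the state.
- ctrl.get_state(): the state, without advancing time (a new reading comes with each control period).
- ctrl.read_camera(name): name is "scene" or "top" or "wrist"; returns the picture (480x640x3 uint8, blue, green, red); there is no depth.
- ctrl.camera_info(name): a dict with "camera_matrix" (3x3 intrinsics, pixels), "R" (3x3) and "t" (3): a world point X has camera coordinates R X + t. Camera axes: x right, y down, z forward; pixel columns grow to the right and rows downward; lengths in m; the calibration is good to about 2 mm. The wrist camera is an equidistant fisheye: a pixel r from the principal point sees the ray r / f radians off the axis. A picture is of the moment at which its call begins: read the wrist's pose just before it. camera_info takes no time and is no camera call; for the wrist camera it gives the pose at the moment of the call.
- ctrl.close_job(): hands the job in; it is judged then, once.
The state is a dict: "t": time; "joints": joint angles; "joint_velocities": joint speeds; "joint_torque": joint torques, N m; "tcp_pos": TCP position; "eef_rot": TCP orientation; "ft_force": force on the tool from outside, world axes, zero at the start; "ft_torque": the same for the moment, N m; "opening": finger opening in m; "grasp_force": force on a finger pad.
Only numpy, scipy, OpenCV 4.12 (cv2) and the standard library are available. Lean on these libraries where they do the work, as an engineer would, in place of code of your own. Each camera call takes 0.05 s, during which the arm holds its last target. There are 200 camera calls.

## Working session

There is one attempt and no reset: what is moved stays moved. The work goes in short steps, Python scripts to look and compute and a tool call to move; the robot and the scene stay as the last step left them, time stands still between calls to the robot, and variables do not carry over. Pictures are saved under pics/ and viewed, at most 10 in all, crops included, and the job is handed in when it is done.

Besides the shell and the picture viewer there is one more tool, called after ">>>" as name([rows], argument=value, ...), one row to a line, values as JSON. step_arm: Moves the arm, as the interface text tells. Shifts and turns lie within -1 to 1; 1 stands for 0.1 m of shift or 180 degrees of turn. Its arguments: {"type":"object","properties":{"commands":{"type":"array","items":{"type":"array","items":{"type":"array","items":{"type":"number"}}}},"jaw":{"type":"number"},"squeeze":{"type":"number"}},"required":["commands"]}

```bash
mkdir -p pics
python3 - <<'E'
from plant import ctrl
import cv2,numpy as np
s=ctrl.get_state();print(s['t'],s['tcp_pos'],s['eef_rot'],s['opening'],ctrl.nose_length)
for n in('top','scene'):
    cv2.imwrite(f'pics/{n}0.png',ctrl.read_camera(n)); i=ctrl.camera_info(n);print(n,i)
E
```

```text
0.0 [0.16373469 0.62848539 0.24134104] [-5.43084000e-05  1.27081575e-01  9.91891876e-01 -8.81675912e-04] 0.08564689990702101 0.011
top {'camera_matrix': array([[621.68272704,   0.        , 314.62162348],
       [  0.        , 621.68272704, 240.0798288 ],
       [  0.        ,   0.        ,   1.        ]]), 'R': array([[-0.00447263, -0.99977228, -0.02086564],
       [-0.99102969,  0.0072186 , -0.13344678],
       [ 0.13356701,  0.02008161, -0.9908363 ]]), 't': array([-0.04009831,  0.49521272,  1.44674663])}
scene {'camera_matrix': array([[590.22026381,   0.        , 325.06340232],
       [  0.        , 590.22026381, 243.61850703],
       [  0.        ,   0.        ,   1.        ]]), 'R': array([[-0.85862582, -0.51252125,  0.00914676],
       [-0.25443   ,  0.41061978, -0.87558939],
       [ 0.44500233, -0.75413087, -0.48296953]]), 't': array([0.38015365, 0.20282037, 1.34782508])}
```

View pics/top0.png

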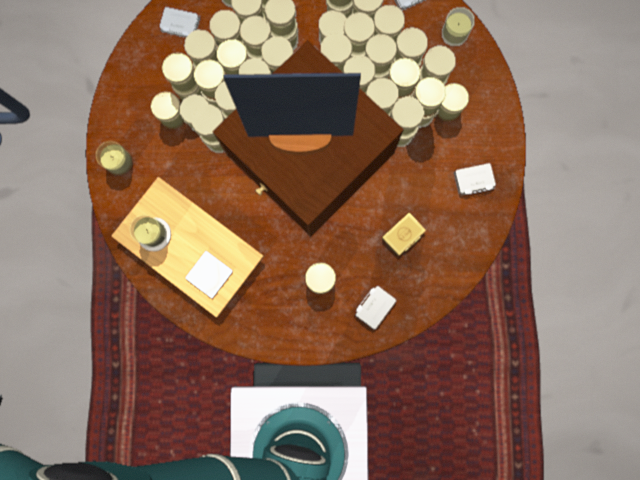

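View pics/scene0.png

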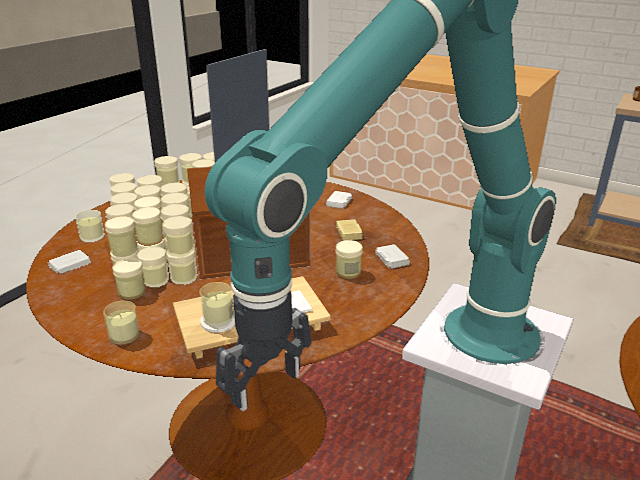

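The top view shows the riser with its corners near (158,178), (262,257), (219,316) and (112,236). The square coaster is at about (209,275) and the candle on the round coaster at (150,233). The front edge faces lower-left. The scene view shows the hand out in front of the table, clear of the riser.

```bash
cat > h.py <<'E'
from plant import ctrl
import cv2,numpy as np
from scipy.spatial.transform import Rotation as Ro
def ray(n,p,z):
    i=ctrl.camera_info(n);R=i['R'];t=i['t'];c=-R.T@t
    d=(R.T@np.linalg.inv(i['camera_matrix'])@np.c_[p,np.ones(len(p))].T).T
    return (c+d*((z-c[2])/d[:,2])[:,None])[:,:2]
def biggest(m):
    c,_=cv2.findContours(m,cv2.RETR_EXTERNAL,cv2.CHAIN_APPROX_NONE)
    return max(c,key=cv2.contourArea)
def measure(im,dbg=None):
    hsv=cv2.cvtColor(im,cv2.COLOR_BGR2HSV)
    roi=np.zeros(im.shape[:2],np.uint8);roi[165:330,100:275]=255
    w=cv2.inRange(hsv,(0,0,170),(179,50,255))&roi
    w[:255]&=0 if False else 255
    w2=w.copy();w2[:,:182]=0
    wood=cv2.inRange(hsv,(10,40,150),(30,190,255))&roi
    cc=biggest(w2)
    rr=biggest(cv2.morphologyEx(wood|w,cv2.MORPH_OPEN,np.ones((3,3))))
    if dbg:
        o=im.copy();cv2.drawContours(o,[cc],-1,(0,0,255),1);cv2.drawContours(o,[rr],-1,(255,0,0),1)
        cv2.imwrite(dbg,cv2.resize(o[160:330,95:280],None,fx=4,fy=4,interpolation=0)[:600])
    C=ray('top',cc[:,0].astype(float),.055);W=ray('top',rr[:,0].astype(float),.045)
    return C,W
E
python3 - <<'E'
from h import *
im=cv2.imread('pics/top0.png')
C,W=measure(im,'pics/d0.png')
for P in(C,W):
    r=cv2.minAreaRect((P*1000).astype(np.float32));print(r,cv2.boxPoints(r))
s=ctrl.get_state();print(Ro.from_quat(s['eef_rot'],scalar_first=True).as_matrix().round(3))
E
```

```text
((414.02886962890625, 204.69534301757812), (81.4214859008789, 81.09715270996094), 53.47544479370117) [[357.21426 196.1133 ]
 [422.38406 147.84694]
 [470.84348 213.27739]
 [405.67368 261.54376]]
((483.4247131347656, 260.5854797363281), (323.2124938964844, 182.9628448486328), 52.908294677734375) [[312.98907  186.84857 ]
 [458.9333    76.505066]
 [653.86035  334.3224  ]
 [507.91614  444.6659  ]]
[[-0.968  0.252 -0.   ]
 [ 0.252  0.968 -0.002]
 [-0.    -0.002 -1.   ]]
```

View pics/d0.png

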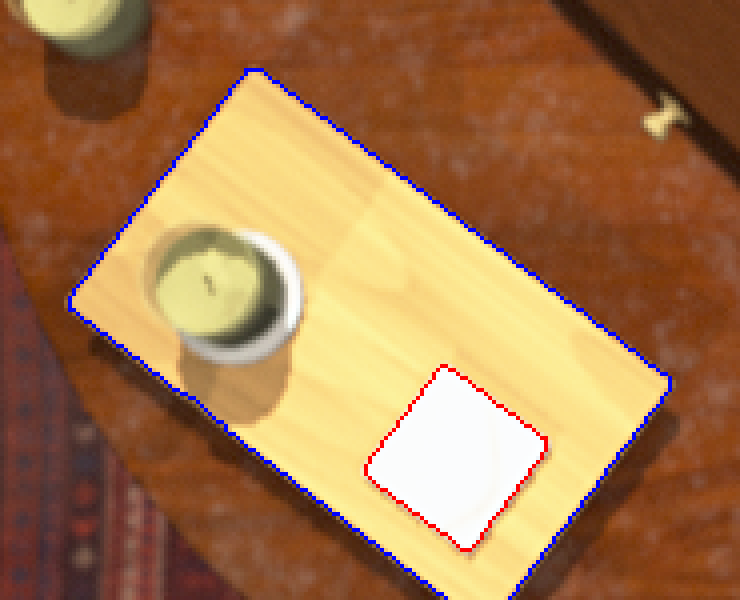

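>>> step_arm([
  [[-0.4,-0.37,0,0,0,0],[-0.83,-0.75,0,0,0,0],[-0.83,-0.75,0,0,0,0]],
], jaw=0)

```text
t: 0.4
tcp_pos: [0.2296, 0.5306, 0.2418]
eef_rot: [0.001, 0.13, 0.991, -0.002]
ft_force: [1.5, -0.7, 0.7]
opening: 0.0442
grasp_force: 0.0
```

>>> step_arm([
  [[-0.4,-0.37,0,0,0,0],[-0.83,-0.75,0,0,0,0],[-0.83,-0.75,0,0,0,0]],
])

```text
t: 0.7
tcp_pos: [0.2902, 0.4372, 0.2421]
eef_rot: [0.001, 0.131, 0.991, -0.001]
ft_force: [-0.6, -0.7, 0.0]
opening: 0.0427
grasp_force: 0.0
```

>>> step_arm([
  [[-0.4,-0.37,0,0,0,0],[-0.83,-0.75,0,0,0,0],[-0.83,-0.75,0,0,0,0]],
])

```text
t: 1.0
tcp_pos: [0.351, 0.3441, 0.2423]
eef_rot: [0.001, 0.131, 0.991, -0.001]
ft_force: [-0.6, 0.3, -0.8]
opening: 0.0429
grasp_force: 0.0
```

>>> step_arm([
  [[-0.4,-0.37,0,0,0,0],[-0.83,-0.75,0,0,0,0],[-0.83,-0.75,0,0,0,0]],
])

```text
t: 1.3
tcp_pos: [0.4121, 0.2509, 0.2424]
eef_rot: [0.001, 0.131, 0.991, -0.001]
ft_force: [-0.2, 0.2, 0.1]
opening: 0.043
grasp_force: 0.0
```

>>> step_arm([
  [[-0.4,-0.37,0,0,0,0.04],[-0.83,-0.75,0,0,0,0.08],[-0.83,-0.75,0,0,0,0.125],[-0.83,-0.75,0,0,0,0.125],[-0.83,-0.75,0,0,0,0.125]],
])

```text
t: 1.8
tcp_pos: [0.4703, 0.1633, 0.2421]
eef_rot: [-0.0, 0.316, 0.949, 0.0]
ft_force: [-0.8, 0.2, -0.6]
opening: 0.0427
grasp_force: 0.0
```

>>> step_arm([
  [[0,0,0.4,0,0,0],[0,0,0.8,0,0,0],[0,0,1,0,0,0],[0,0,1,0,0,0]],
])

```text
t: 2.2
tcp_pos: [0.4678, 0.163, 0.1395]
eef_rot: [-0.003, 0.315, 0.949, -0.002]
ft_force: [0.2, 0.2, -0.1]
opening: 0.0424
grasp_force: 0.0
```

>>> step_arm([
  [[0,0,0.3,0,0,0],[0,0,0.5,0,0,0],[0,0,0.6,0,0,0],[0,0,0.6,0,0,0],[0,0,0.6,0,0,0]],
])

```text
t: 2.7
tcp_pos: [0.4716, 0.1624, 0.0834]
eef_rot: [0.001, 0.318, 0.948, 0.001]
ft_force: [0.9, -0.2, 0.3]
opening: 0.0423
grasp_force: 0.0
```

Run:
```python
from plant import ctrl
import cv2,numpy as np
a=ctrl.read_camera('scene')[230:380,150:350];b=ctrl.read_camera('top')[160:330,95:280]
a=cv2.resize(a,(400,300));b=cv2.resize(b,(400,300))
w=cv2.resize(ctrl.read_camera('wrist'),(400,300))
cv2.imwrite('pics/m1.png',np.vstack([np.hstack([a,b]),np.hstack([w,0*w])]))
```

```text
(no output)
```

View pics/m1.png

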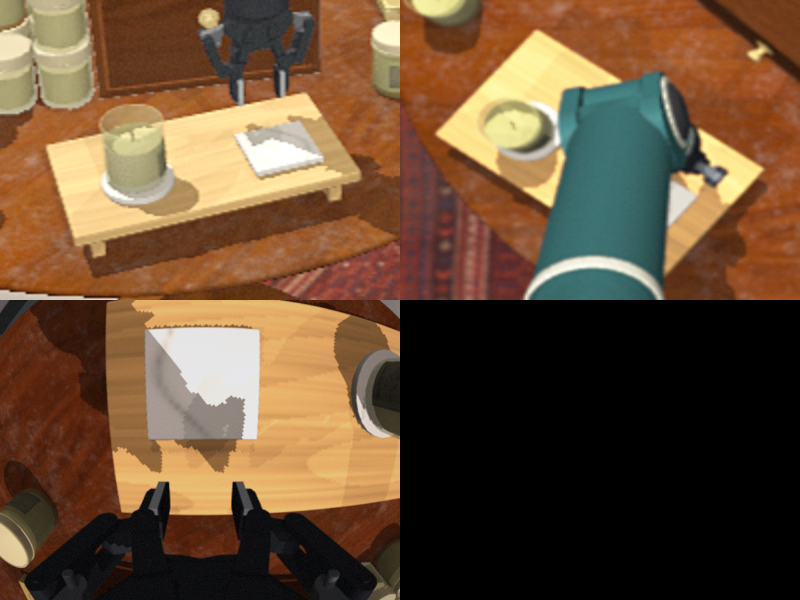

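The wrist view shows both fingertips behind the coaster, centred and square to its rear side, with the candle well to the right. Next I touch down gently to find the tip height.

>>> step_arm([
  [[0,0,0.05,0,0,0],[0,0,0.1,0,0,0],[0,0,0.14,0,0,0],[0,0,0.14,0,0,0]],
])

```text
t: 3.25
tcp_pos: [0.4704, 0.1612, 0.0675]
eef_rot: [-0.001, 0.318, 0.948, -0.001]
ft_force: [-0.1, -0.5, -0.2]
opening: 0.0429
grasp_force: 0.0
```

>>> step_arm([
  [[0,0,0.03,0,0,0],[0,0,0.05,0,0,0],[0,0,0.05,0,0,0]],
])

```text
t: 3.55
tcp_pos: [0.4707, 0.1614, 0.063]
eef_rot: [-0.0, 0.318, 0.948, -0.0]
ft_force: [-0.0, 0.2, 0.4]
opening: 0.0429
grasp_force: 0.0
```

>>> step_arm([
  [[0,0,0.02,0,0,0],[0,0,0.03,0,0,0],[0,0,0.03,0,0,0]],
])

```text
t: 3.85
tcp_pos: [0.4709, 0.1615, 0.0602]
eef_rot: [-0.0, 0.318, 0.948, -0.0]
ft_force: [0.5, -0.3, 0.8]
opening: 0.0427
grasp_force: 0.0
```

>>> step_arm([
  [[0,0,0.01,0,0,0],[0,0,0.02,0,0,0],[0,0,0.02,0,0,0]],
])

```text
t: 4.15
tcp_pos: [0.4708, 0.1615, 0.0582]
eef_rot: [-0.0, 0.318, 0.948, -0.0]
ft_force: [0.1, 0.9, 0.2]
opening: 0.0427
grasp_force: 0.0
```

>>> step_arm([
  [[0,0,0.01,0,0,0],[0,0,0.02,0,0,0],[0,0,0.02,0,0,0]],
])

```text
t: 4.45
tcp_pos: [0.4709, 0.1615, 0.0562]
eef_rot: [-0.0, 0.318, 0.948, -0.0]
ft_force: [0.4, -0.3, 0.1]
opening: 0.0427
grasp_force: 0.0
```

>>> step_arm([
  [[0,0,0.01,0,0,0],[0,0,0.01,0,0,0]],
])

```text
t: 4.65
tcp_pos: [0.4709, 0.1615, 0.0552]
eef_rot: [-0.0, 0.318, 0.948, -0.0]
ft_force: [-0.6, -0.5, -0.7]
opening: 0.043
grasp_force: 0.0
```

>>> step_arm([
  [[0,0,0.01,0,0,0],[0,0,0.01,0,0,0]],
])

```text
t: 4.85
tcp_pos: [0.471, 0.1615, 0.0543]
eef_rot: [0.0, 0.318, 0.948, 0.0]
ft_force: [0.8, -0.1, -0.3]
opening: 0.0429
grasp_force: 0.0
```

>>> step_arm([
  [[0,0,0.01,0,0,0],[0,0,0.01,0,0,0]],
])

```text
t: 5.05
tcp_pos: [0.471, 0.1615, 0.0542]
eef_rot: [-0.0, 0.318, 0.948, 0.0]
ft_force: [-2.9, -0.7, 10.9]
opening: 0.0427
grasp_force: 5.4
```

>>> step_arm([
  [[0,0,0.01,0,0,0],[0,0,0.01,0,0,0]],
])

```text
t: 5.25
tcp_pos: [0.471, 0.1615, 0.0541]
eef_rot: [-0.0, 0.318, 0.948, 0.0]
ft_force: [-5.8, -1.7, 22.1]
opening: 0.0426
grasp_force: 10.8
```

>>> step_arm([
  [[0,0,-0.03,0,0,0],[0,0,-0.053,0,0,0],[0.05,0,-0.053,0,0,0],[0.1,0,-0.053,0,0,0],[0.14,0,-0.053,0,0,0],[0.17,0,-0.053,0,0,0],[0.2,0,-0.053,0,0,0],[0.23,0,-0.053,0,0,0],[0.26,0,-0.053,0,0,0],[0.29,0,-0.053,0,0,0],[0.32,0,-0.053,0,0,0],[0.35,0,-0.053,0,0,0]],
])

```text
t: 6.45
tcp_pos: [0.4429, 0.1827, 0.0576]
eef_rot: [0.0, 0.318, 0.948, 0.0]
ft_force: [1.6, -0.4, -0.7]
opening: 0.0429
grasp_force: 0.4
```

>>> step_arm([
  [[0.03,0,0,0,0,0],[0.06,0,0,0,0,0],[0.09,0,0,0,0,0],[0.12,0,0,0,0,0],[0.15,0,0,0,0,0],[0.18,0,0,0,0,0],[0.21,0,0,0,0,0],[0.24,0,0,0,0,0],[0.27,0,0,0,0,0],[0.3,0,0,0,0,0],[0.32,0,0,0,0,0],[0.32,0,0,0,0,0]],
])

```text
t: 7.65
tcp_pos: [0.4171, 0.2022, 0.0576]
eef_rot: [-0.0, 0.318, 0.948, -0.0]
ft_force: [-0.5, -0.6, 0.3]
opening: 0.0428
grasp_force: 0.0
```

Run:
```python
from plant import ctrl
import cv2,numpy as np
A=ctrl.read_camera('scene');cv2.imwrite('pics/s2raw.png',A);a=A[230:380,150:350];T=ctrl.read_camera('top');b=T[160:330,95:280]
a=cv2.resize(a,(400,300));b=cv2.resize(b,(400,300))
W=ctrl.read_camera('wrist');cv2.imwrite('pics/w2raw.png',W);w=cv2.resize(W,(400,300))
cv2.imwrite('pics/m2.png',np.vstack([np.hstack([a,b]),np.hstack([w,0*w])]))
```

```text
(no output)
```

View pics/m2.png

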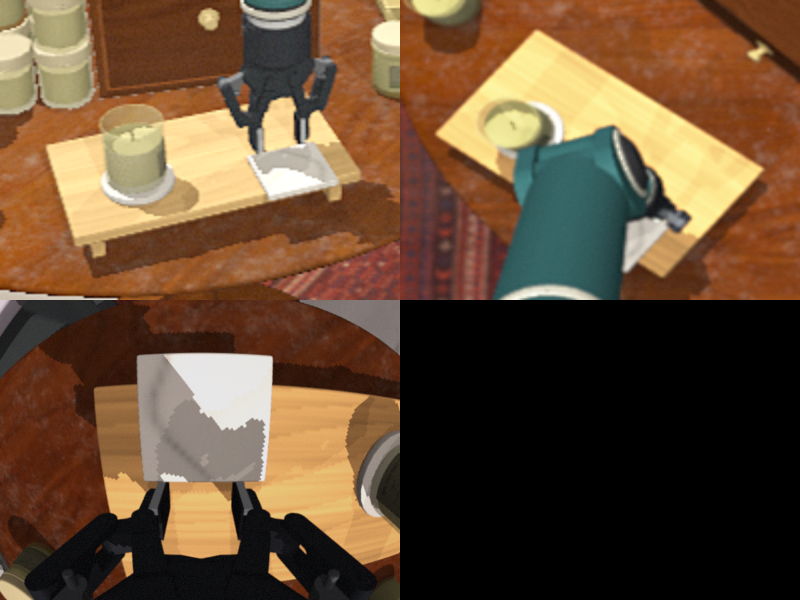

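The wrist view shows the coaster against both fingers, overhanging the front edge by some 2 cm. I'll measure it through the fisheye.

```bash
cat > wm.py <<'E'
from h import *
import sys
def wray(p,z,i):
    R=i['R'];t=i['t'];K=i['camera_matrix'];c=-R.T@t
    q=(p-K[:2,2])/K[0,0];th=np.linalg.norm(q,axis=1);d=np.c_[q*(np.sin(th)/th)[:,None],np.cos(th)]@R
    return (c+d*((z-c[2])/d[:,2])[:,None])[:,:2]
def wm(im,i):
    h=cv2.cvtColor(im,cv2.COLOR_BGR2HSV)
    sat=cv2.inRange(h,(0,0,80),(179,45,255));sat[:, :190]=0;sat[:,470:]=0;sat[:60]=0
    sat=cv2.morphologyEx(sat,cv2.MORPH_OPEN,np.ones((5,5)))
    c=biggest(sat)[:,0].astype(float)
    P=wray(c,.055,i)
    r=cv2.minAreaRect((P*1000).astype(np.float32));print('coaster',r)
    wood=cv2.inRange(h,(8,60,120),(30,200,255));wood=cv2.morphologyEx(wood,cv2.MORPH_OPEN,np.ones((5,5)))
    wood[300:]=0
    E=[]
    for x in list(range(165,205,3))+list(range(450,530,3)):
        v=np.where(wood[:,x])[0]
        if len(v): E.append((x,v[0]-.5))
    Q=wray(np.array(E,float),.045,i)*1000
    vx,vy,x0,y0=cv2.fitLine(Q.astype(np.float32),cv2.DIST_HUBER,0,.01,.01).ravel()
    n=np.array([-vy,vx]);n*=np.sign(n@[-.798,.603])
    print('edge ang',np.degrees(np.arctan2(vy,vx)),'resid',np.abs((Q-[x0,y0])@n).max())
    print('corner overhang',((cv2.boxPoints(r)-[x0,y0])@n).round(1),'contour range',((P*1000-[x0,y0])@n).min().round(1),((P*1000-[x0,y0])@n).max().round(1))
E
python3 - <<'E'
from wm import *
wm(cv2.imread('pics/w2raw.png'),ctrl.camera_info('wrist'))
E
```

```text
coaster ((377.6856689453125, 235.25558471679688), (79.31610870361328, 80.27169799804688), 53.13975143432617)
edge ang 52.912376 resid 0.21191682476945878
corner overhang [ 17.7 -62.6 -62.2  18. ] contour range -62.5 17.8
```

>>> step_arm([
  [[0.02,0,0,0,0,0],[0.04,0,0,0,0,0],[0.06,0,0,0,0,0],[0.08,0,0,0,0,0],[0.1,0,0,0,0,0],[0.11,0,0,0,0,0],[0.12,0,0,0,0,0],[0.12,0,0,0,0,0]],
])

```text
t: 8.6
tcp_pos: [0.4078, 0.2093, 0.0576]
eef_rot: [-0.0, 0.318, 0.948, 0.0]
ft_force: [1.0, -0.8, 0.3]
opening: 0.043
grasp_force: 0.3
```

>>> step_arm([
  [[-0.05,0,0,0,0,0],[-0.15,0,0,0,0,0],[-0.2,0,0,0,0,0],[-0.2,0,0,0,0,0]],
])

```text
t: 9.0
tcp_pos: [0.4248, 0.1962, 0.0576]
eef_rot: [0.0, 0.319, 0.948, 0.0]
ft_force: [0.0, 0.3, -0.5]
opening: 0.0425
grasp_force: 0.0
```

Run:
```python
from wm import *
i=ctrl.camera_info('wrist');im=ctrl.read_camera('wrist');cv2.imwrite('pics/w3.png',im);wm(im,i)
```

```text
coaster ((371.9755859375, 239.51040649414062), (79.24192810058594, 69.0361328125), 52.78135681152344)
edge ang 52.873657 resid 0.21301568914400015
corner overhang [ 19.5 -49.5 -49.7  19.4] contour range -49.7 19.4
```

View pics/w3.png

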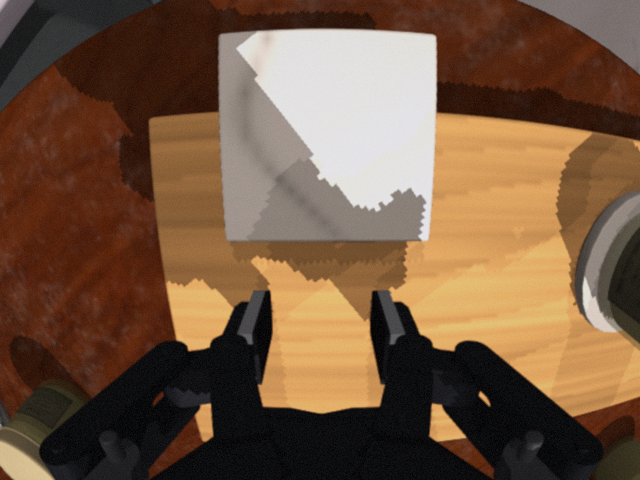

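The coaster is square to the edge. Its rear side is 49.7 mm inside the edge, so the overhang is about 30 mm; the 19.4 reading came from my mask cropping the picture at row 60. Now I clear the hand and check from above.

>>> step_arm([
  [[0,0,-0.2,0,0,0],[0,0,-0.6,0,0,0],[0,0,-1,0,0,0],[0,0,-1,0,0,0]],
])

```text
t: 9.45
tcp_pos: [0.4266, 0.1986, 0.1621]
eef_rot: [0.003, 0.318, 0.948, 0.004]
ft_force: [-0.1, 1.1, -1.2]
opening: 0.0427
grasp_force: 0.0
```

>>> step_arm([
  [[0,0,-0.4,0,0,0],[0,0,-0.8,0,0,0],[0,0,-0.8,0,0,0],[0,0,-0.8,0,0,0],[0,0,-0.8,0,0,0]],
])

```text
t: 9.95
tcp_pos: [0.4228, 0.1967, 0.2362]
eef_rot: [-0.001, 0.318, 0.948, -0.001]
ft_force: [0.6, 0.2, -0.4]
opening: 0.0424
grasp_force: 0.0
```

Run:
```python
import wm as m
from wm import *
i=ctrl.camera_info('wrist');im=ctrl.read_camera('wrist');cv2.imwrite('pics/w4.png',im);cv2.imwrite('pics/s4.png',ctrl.read_camera('scene'))
h=cv2.cvtColor(im,cv2.COLOR_BGR2HSV)
s=cv2.inRange(h,(0,0,80),(179,45,255));s[:,:190]=0;s[:,400:]=0
s=cv2.morphologyEx(s,cv2.MORPH_OPEN,np.ones((5,5)))
P=wray(biggest(s)[:,0].astype(float),.055,i)*1000
r=cv2.minAreaRect(P.astype(np.float32));print(r)
# riser centre from first look: outward normal, edge 90 mm
print('overhang by top-view riser pose',((cv2.boxPoints(r)-[483.4,260.6])@[-.798,.603]-90).round(1))
print(ctrl.get_state()['t'])
```

```text
((368.2567138671875, 242.3662872314453), (79.70220184326172, 79.1838150024414), 53.1592903137207)
overhang by top-view riser pose [ 30.3 -48.9 -48.5  30.7]
10.05
```

View pics/s4.png

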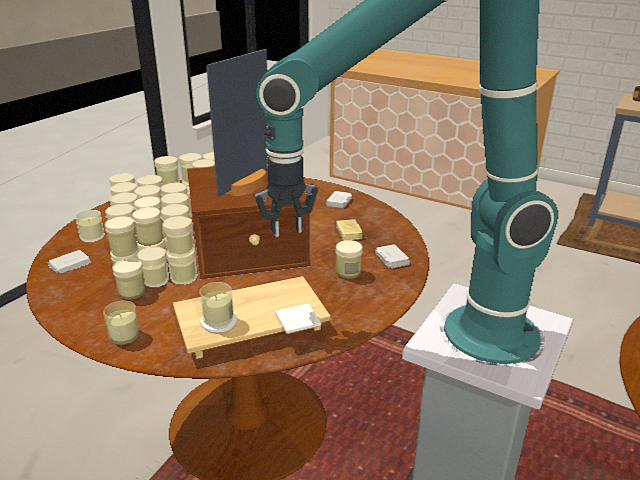

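The scene view shows the coaster at (297,318) lying flat and overhanging the front edge. The hand is well clear, and the candle and other things are where they were.

```bash
python3 -c "
from plant import ctrl
print(ctrl.close_job())"
```

```text
the job is handed in; nothing more can be done
None
```

I pushed the square coaster flat along the riser to about 30 mm of overhang, square to the front edge within about half a degree. The hand is clear, nothing else appears to have moved, and the job is handed in; it returned no verdict.

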